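Close and lock the filter bay of a counter-top water filter

ROBOT

A 6-joint arm with a two-finger parallel gripper is mounted at the origin on a cart in front of the work surface, level with it; the furniture and walls round the work are solid. World frame = base frame: x ahead of the robot, y to its left, z up, the work surface at z = 0. Lengths are in m, angles in rad, forces in N, time in s.
With the tool pointing down it reaches from about 0.35 to 0.975 m from the base axis. Payload 4.9 kg.
Tool frame: the origin (TCP) lies at the very end of the fingers, on their centre line; the grasp point (between the pads) lies 19 mm behind it; z points along the fingers, y is the line along which they close (so a half turn about z gives the same grasp; the last joint's range is limited). The gripper opens to 85 mm and grips with 20 to 120 N. Pads are 22 mm wide; open, the fingers measure 114 mm over their backs; the gripper's body (76 mm by 85 mm) begins 54 mm behind the grasp point. The pads swing forward as they close: fully open they stand 13 mm farther back than shut.
Start: joints at [1.165, 0.053, 1.613, -0, 1.476, -0.119], TCP at [0.177, 0.599, 0.204] pointing down, gripper open.
Joint ranges: [-3.01, 3.01], [-1.01, 2.22], [0.06, 2.58], [-1.02, 4.17], [0.09, 2.62], [-3.14, 3.14]. Speed limits (rad/s): [2.57, 2.57, 3.14, 3.14, 3.14, 3.14].

INTERFACE

Orientations are given as a unit quaternion [w, x, y, z].
In Python, from plant import manip gives the robot as it stands.
- The arm moves only by the tool move_arm, never from a script. Its argument "plan" is a list that holds one entry, the list of rows, each a list of 7 numbers: the shift along the tool's x, y, z as a fraction of full scale, then the turn, a rotation vector about the tool's x, y, z as a fraction of full scale, then the closure, from 0 (fully open) to 1 (shut). In form: [[[dx, dy, dz, wx, wy, wz, fingers], ...]]. A call has exactly 10 rows; each row shifts and turns the commanded pose from where the row before left it, along the tool's axes as they then stand; what a row does not reach is not made up. Full scale, the value 1, is 0.12 m for a shift and 0.15 rad for a turn. A row lasts 1/8 s, in which the tool goes at most 62.5 mm and 10.7 degrees, less where a joint would pass 70% of its speed; a pose out of reach is approached as far as the arm can. A call with a number of a shift or a turn outside -1 to 1 is refused whole. A call with a gripper value outside its range is refused whole. The fingers move at their own pace and stop on an object; the grip force is fixed at half the most. Time passes only in rows, so rows that do not move let the fingers close, or fill a call up. It gives the time, the measured TCP pose, the force, the opening and the grip force at its end, in the units of the state.
- manip.state(): the state, without advancing time (a new reading comes with each control period).
- manip.grab_frame(name): name is "side" or "top"; returns a dict with "pixels" (384x512x3 uint8, blue, green, red), "depth" (384x512 float32, m along the optical axis (not along the pixel's ray), 0 where there is no reading), "vfov" (degrees; the focal length in pixels is half the picture's height over the tangent of half this angle, whatever the lens; pixels are square), "cx", "cy" (the principal point, pixels), "dist_coeffs" ([k1, k2, p1, p2, k3] as OpenCV has them; the pictures are not rectified), "view" (4x4, takes a point from world to camera coordinates). Camera axes: x right, y down, z forward; pixel columns grow to the right and rows downward; lengths in m; the calibration is good to about 2 mm. A picture is of the moment at which its call begins.
- manip.job_done(): hands the job in; it is judged then, once.
The state is a dict: "time": time; "joint_pos": joint angles; "joint_vel": joint speeds; "joint_efforts": joint torques, N m; "tool_pos": TCP position; "tool_rot": TCP orientation; "contact_force": force on the tool from outside, world axes, zero at the start; "ft_torque": the same for the moment, N m; "gripper_width": opening from 0.0 (shut) to 1.0 (fully open); "grasp_force": force on a finger pad.
Only numpy, scipy, OpenCV 4.12 (cv2) and the standard library are available. Lean on these libraries where they do the work, as an engineer would, in place of code of your own. Each camera call takes 0.05 s, during which the arm holds its last target. There are 200 camera calls.

TASK

The filter has been changed: put the cover back on the water filter's open bay - lay it flat between the two cheeks with its stud end toward the open front of the unit and slide it fully home under the lip of the head. Then push the sprung stud in through its hidden slot and turn it a quarter turn clockwise until it locks, and let go. Press gently, by feel, and leave the other things on the worktop alone.

Things in the scene. Friction and masses are not known exactly. Their poses are not given: they have to be found in the camera images.
- filter_unit: Low white water filter fixed to the worktop, 240 mm long (its x), 150 mm wide (its y); origin at the centre of its underside. Front (-x) end open; raised head at the +x end, top 104 mm up. Between them the flat deck, 80 mm up, with the open bay, and two cheeks 6 mm high along its sides, 112.4 mm apart inside (y = -56.2 to 56.2), from x = -120 to the head.
- cover_home (a point): On the filter unit, at deck height (80 mm up), 35 mm in front (-x) of its origin: where the cover's origin lies when the cover is fully home. Axes as the unit's.
- lip_edge (a point): On the filter unit: front lower edge of the head's lip, middle of its width, 86.5 mm up, 42 mm behind (+x of) the unit's origin. The lip overhangs the deck by 8 mm with a 6.5 mm gap under it; the wall that stops the cover is 8 mm farther back.
- stud_place (a point): On the filter unit, at deck height, 95 mm in front (-x) of its origin: under the stud's axis when the cover is home. Here a steel receptacle, 0.5 mm below deck level, has a 28 x 8 mm slot for the stud's cross-pin. The receptacle floats: its slot may stand at any angle 0.2 to 1.2 rad counter-clockwise of the unit's x, seen from above; the cover hides it.
- cover: Loose white plate, 170 mm (its x) by 110 mm (its y), 4 mm thick, 0.2 to 0.31 kg with its stud, lying flat on the worktop; origin at the centre of its underside, z up. The sprung stud stands at its -x (front) end, 60 mm from the origin; the plain +x end goes under the lip.
- cover_ridge (a point): Middle of the cover's pull ridge: 50 mm long along the cover's x, 10 mm thick, standing 4 to 20 mm above the underside. This point is 8 mm in front (-x) of the cover's origin, 12 mm above the underside. Pinch it across the cover's y to carry the cover.
- stud_bar (a point): On the stud's axis, middle of its bar grip; moves and turns with the stud. Bar 34 mm long (this point's x), 9 mm thick, 18 mm high; with the stud out it stands 27 to 45 mm above the cover's underside (this point 36). Below it a round cap, 38 mm diameter, 18 to 27 mm up. The hidden square cross-pin, 25 x 5 mm, lies parallel to the bar, 1 mm above the cover's underside when out.
- stud_in (a joint): How far the stud is in, m: 0 out, 0.013 hard stop. Spring 5 N at 0, plus 0.5 N per mm. Off the slot the pin lands on the receptacle at 0.0015 and goes no further; within about 0.1 rad of the slot it drops through. It turns under the receptacle only at 0.011 or more; at the quarter turn a notch lets it spring back to 0.009 and holds it: locked. Let go before that, it stays at 0.011 or comes out.
- stud_turn (a joint): Turn of the stud in the cover, rad, growing clockwise seen from above; 0 = bar along the cover's x. Spins freely (light friction) while out; starts within 0.5 of 0. The slot lies somewhere from -1.2 to -0.2; the lock lies 1.57 rad clockwise of the slot, its notch about 0.12 rad wide either way, with a solid stop behind it. On the slot's counter-clockwise side is a solid stop too.
- mug: Striped stoneware mug, 80 x 115 mm, 93 mm high, standing on the worktop; origin at the underside. Leave alone.
- old_cartridge: The used filter cartridge, white cylinder of 66 mm diameter, 108 mm high with a short neck, standing on end; origin at the centre of the underside. Leave alone.
- jam_jar: Glass jam jar, 69 mm diameter, 99 mm high; origin at the underside. Leave alone.
- espresso_cup: Small dotted espresso cup, 63 x 92 mm, 55 mm high; origin at the underside. Leave alone.

How it is judged:
On the way, in this order (a step that is already met when the one before it is completed fails the run):
1. the cover lies flat on the deck, fully home under the lip, the stud still out (x of cover in the frame of cover_home above -0.004 m and z of cover in the frame of cover_home between -0.003 and 0.002 m and angle between the x axis of cover and the x axis of filter_unit, either way round below 0.06 rad and value of joint stud_in below 0.004 m), for 0.1 s.
2. the stud is pushed in through the slot of the receptacle (value of joint stud_in above 0.0103 m and z of cover in the frame of cover_home below 0.003 m), for 0.05 s.
At the end, for the whole second after the job is handed in: The cover lies flat on the deck within 4 mm of fully home under the lip (5 mm sideways), and the stud, let go, is locked: held by itself in the notch between 7.8 and 10.0 mm in; everything at rest (value of joint stud_in between 0.0078 and 0.01 m and x of cover in the frame of cover_home above -0.004 m and horizontal distance between cover and cover_home below 0.005 m and z of cover in the frame of cover_home between -0.003 and 0.002 m and angle between the x axis of cover and the x axis of filter_unit, either way round below 0.06 rad and linear speed of cover below 0.01 m/s); the robot touches nothing.
It fails at once if the stud is forced, or the cover rammed home: over 35 N between the cover with its stud and the filter unit while the cover is home (contact force between cover and filter_unit above 35 N and x of cover in the frame of cover_home above -0.003 m and z of cover in the frame of cover_home below 0.003 m).
It fails at once if the cover is dropped or slammed onto the filter unit (over 90 N) (contact force between cover and filter_unit above 90 N).
It fails at once if the mug, used cartridge, jam jar or espresso cup is shifted more than 25 mm (distance of any of mug, old_cartridge, jam_jar, espresso_cup from where it was at the start of the episode above 0.025 m).
It also fails if it takes over 72 s, if anything falls off the work surface, if the arm or the gripper's body presses on something with over 40 N, if the wrist force passes 120 N, or if a joint passes its speed limit or range.

## Working session

There is one attempt and no reset: what is moved stays moved. The work goes in short steps, Python scripts to look and compute and a tool call to move; the robot and the scene stay as the last step left them, time stands still between calls to the robot, and variables do not carry over. Pictures are saved under pics/ and viewed, at most 10 in all, crops included, and the job is handed in when it is done.

Besides the shell and the picture viewer there is one more tool, called after "Emit:" as a command line: name --argument value ..., lists and objects as JSON in quotes. move_arm: Moves the arm, as the interface text tells. Its arguments: {"type":"object","properties":{"plan":{"type":"array"}},"required":["plan"]}

```bash
ls; mkdir -p pics
cat > h.py <<'E'
import numpy as np,cv2
from plant import manip
def grab(n):
    f=manip.grab_frame(n); np.savez('/tmp/%s.npz'%n,**{k:np.array(v) for k,v in f.items()}); return f
def load(n): return dict(np.load('/tmp/%s.npz'%n))
def K(f):
    fl=f['pixels'].shape[0]/2/np.tan(np.radians(float(f['vfov']))/2)
    return np.array([[fl,0,float(f['cx'])],[0,fl,float(f['cy'])],[0,0,1]])
def rays(f,uv):
    p=cv2.undistortPoints(np.array(uv,float).reshape(-1,1,2),K(f),np.array(f['dist_coeffs'],float)).reshape(-1,2)
    return np.c_[p,np.ones(len(p))]
def onplane(f,uv,z):
    V=np.array(f['view']);R=V[:3,:3];t=V[:3,3];c=-R.T@t
    d=rays(f,uv)@R
    return c+d*((z-c[2])/d[:,2])[:,None]
def bydepth(f):
    h,w=f['depth'].shape;v,u=np.mgrid[:h,:w]
    r=rays(f,np.c_[u.ravel(),v.ravel()])*f['depth'].reshape(-1,1)
    V=np.array(f['view']);return ((r-V[:3,3])@V[:3,:3]).reshape(h,w,3)
E
python3 - <<'E'
from h import *
for n in('top','side'):
    f=grab(n);cv2.imwrite(f'pics/{n}0.png',f['pixels']);V=np.array(f['view']);print(n,-V[:3,:3].T@V[:3,3],f['vfov'],f['dist_coeffs'])
print(manip.state())
E
```

```text
pics
top [ 0.32931548 -0.0245361   1.14530395] 57.63489573706544 [-0.078889  0.        0.        0.        0.      ]
side [ 0.09972117 -0.84622324  0.8812134 ] 56.77242335126819 [0.00313559 0.         0.         0.         0.        ]
{'time': 0.1, 'joint_pos': array([ 1.16496223e+00,  5.33014319e-02,  1.61414317e+00, -2.15458752e-05,
        1.47603662e+00, -1.18976667e-01]), 'joint_vel': array([ 2.73979432e-04, -8.39332909e-04, -3.62935814e-03,  9.40772996e-04,
        6.57553307e-05, -1.36310820e-03]), 'joint_efforts': array([ 4.97876263e-04, -3.94901848e+01, -3.71363819e+01, -5.79383436e-05,
        3.87869120e-03,  2.36567161e-06]), 'tool_pos': array([0.17658278, 0.59889013, 0.20298753]), 'tool_rot': array([-2.34595819e-04,  1.42936373e-01,  9.89731429e-01, -9.14745534e-04]), 'contact_force': array([ 0.21684122,  0.26721038, -0.32802182]), 'ft_torque': array([ 0.00770416, -0.04883473, -0.05208561]), 'grasp_force': 0.0, 'gripper_width': 1.002658222398348}
```

View pics/top0.png

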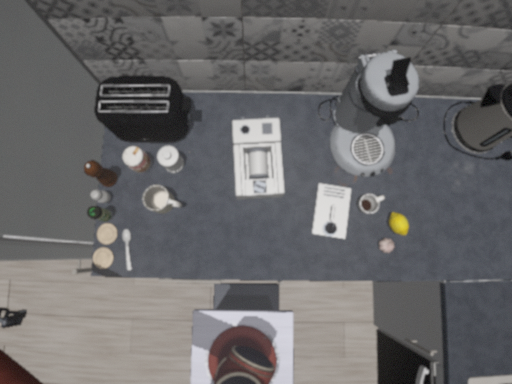

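View pics/side0.png

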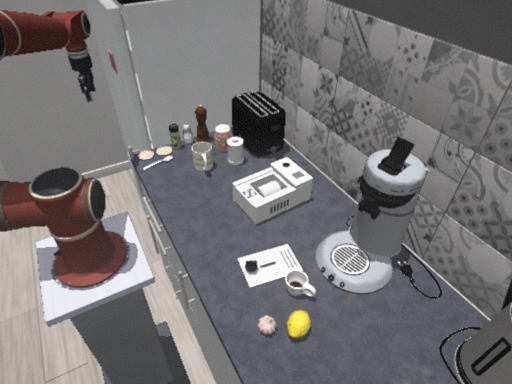

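The top view shows the unit at about (258,157), with its head away from the robot. The cover is at (331,211) with its stud at (331,228), toward the robot. The side view shows the unit at (272,190) and the cover at (270,265).

Run:
```python
from h import *
f=load('top');g=load('side')
a=cv2.resize(f['pixels'][110:250,220:390],None,fx=4.6,fy=4.2,interpolation=cv2.INTER_CUBIC)
cv2.imwrite('pics/t1.png',a)
# masks
P=bydepth(f);im=f['pixels'].astype(int);mn=im.min(2);
m=(mn>135).astype(np.uint8)
n,l,s,c=cv2.connectedComponentsWithStats(m)
for i in range(1,n):
    if s[i,4]>200 and s[i,0]>215 and s[i,0]<400 and s[i,1]>100 and s[i,1]<240: 
        print(s[i],c[i],np.median(P[l==i],0))
        k=np.unique(l==i)
        cn=cv2.findContours((l==i).astype(np.uint8),0,2)[0][0]
        print(cv2.minAreaRect(cn))
print(np.round(P[211,300:365:4,2],3));print(np.round(P[110:206:5,240,2],3))
print(np.round(P[215:245:2,331,2],3))
```

```text
[ 232  117   53   80 3575] [257.63748252 157.35776224] [ 0.62937522 -0.0386435   0.08337896]
((257.6792907714844, 156.5482940673828), (77.98284912109375, 49.678829193115234), 86.633544921875)
[ 333  126   61   49 2023] [363.03114187 150.40088977] [ 0.67160909 -0.3872764   0.03647196]
((363.2393798828125, 150.27244567871094), (47.61046600341797, 60.007408142089844), 88.72696685791016)
[ 312  183   40   57 1722] [331.55284553 209.79790941] [ 0.47452894 -0.28618127  0.00529805]
((331.6835632324219, 210.67825317382812), (35.05241394042969, 52.991329193115234), 7.907163143157959)
[359 193  26  21 238] [371.18487395 201.5210084 ] [ 0.5045179  -0.4122218   0.04591666]
((370.1787414550781, 201.479248046875), (20.37078285217285, 24.113826751708984), 30.256441116333008)
[ 0.003 -0.    -0.     0.     0.005  0.006  0.006  0.006  0.019  0.002
  0.009  0.001  0.002  0.005  0.002 -0.003  0.056]
[ 0.001 -0.002  0.101  0.104  0.104  0.106  0.104  0.081  0.079  0.079
  0.084  0.086  0.088  0.089  0.087  0.081  0.086  0.081  0.     0.003]
[ 0.022  0.022  0.02   0.001  0.025  0.04   0.044  0.045  0.043  0.029
  0.006 -0.001  0.003  0.001  0.004]
```

View pics/t1.png

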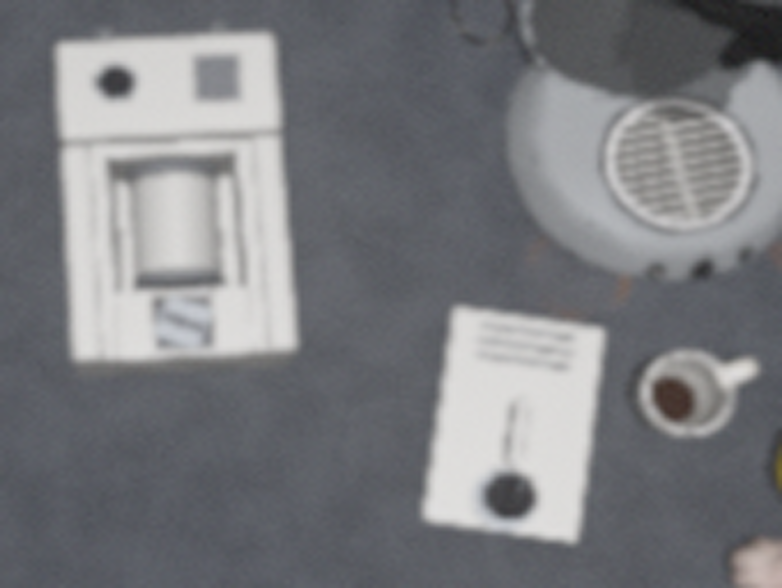

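```bash
cat >> h.py <<'E'
def mask_contour(f,roi,thr,S=6):
    u0,v0,u1,v1=roi
    im=cv2.resize(f['pixels'][v0:v1,u0:u1].min(2),None,fx=S,fy=S,interpolation=cv2.INTER_CUBIC)
    c=max(cv2.findContours((im>thr).astype(np.uint8),0,1)[0],key=cv2.contourArea).reshape(-1,2).astype(float)
    return (c+.5)/S-.5+[u0,v0]
def rect(p):
    # robust rectangle: minAreaRect then line-fit each side; returns centre, yaw (long axis nearest +x), dims
    p=p[:,:2];c,wh,a=cv2.minAreaRect(p.astype(np.float32)*1000);
    a=np.radians(a)
    if wh[0]<wh[1]: a+=np.pi/2
    a=(a+np.pi/2)%np.pi-np.pi/2;c=np.array(c)/1000;L,W=max(wh)/1000,min(wh)/1000
    for _ in range(3):
        R=np.array([[np.cos(a),-np.sin(a)],[np.sin(a),np.cos(a)]]);q=(p-c)@R
        o=[]
        for ax,h,e in((0,L/2,W/2),(1,W/2,L/2)):
            for s in(1,-1):
                k=(abs(q[:,ax]-s*h)<.006)&(abs(q[:,1-ax])<.8*e);o.append(np.polyfit(q[k,1-ax],q[k,ax],1))
        (b1,x1),(b2,x2),(b3,y1),(b4,y2)=o
        c=c+R@[(x1+x2)/2,(y1+y2)/2];a+=(b3+b4)/2;L,W=x1-x2,y1-y2
    return c,a,(L,W),np.degrees([b1,b2,b3,b4])
E
python3 - <<'E'
from h import *
f=load('top')
for t in(110,125,140):
    c=mask_contour(f,(300,172,356,245),t);print('cover',t,*rect(onplane(f,c,.004)))
    c=mask_contour(f,(222,108,294,206),t)
    p=onplane(f,c,.086); p4=onplane(f,c,.104)
    print('unit86',*rect(p)); 
    # head back edge at z=.104 , sides of head
    b=p4[p4[:,0]>.70]
    print(' head xmax line',[np.round(b[abs(b[:,1]-y)<.008,0].max(),4) for y in(-.08,-.06,-.03,0,.01)],
      'sides',[(x,np.round([p4[abs(p4[:,0]-x)<.006,1].min(),p4[abs(p4[:,0]-x)<.006,1].max()],4)) for x in(.69,.71,.73)])
    print(' cheek sides',[(x,np.round([p[abs(p[:,0]-x)<.006,1].min(),p[abs(p[:,0]-x)<.006,1].max()],4)) for x in(.52,.56,.60,.64)],
     'front',[(y,np.round(p[abs(p[:,1]-y)<.005,0].min(),4)) for y in(-.1,-.06,-.03,0,.02)])
P=bydepth(f)
z=P[...,2]
print(np.round(P[185:200,255,[0,2]],3).tolist())
im=f['pixels'][176:198,248:272].min(2);print(im)
E
```

```text
cover 110 [ 0.47308529 -0.28680746] -0.15100218911677643 (np.float64(0.17873702091557409), np.float64(0.11870080475516054)) [-0.01928612 -0.56531656 -0.05314444  0.05314554]
unit86 [ 0.63183266 -0.03874652] 0.06901844779808639 (np.float64(0.25906081137047254), np.float64(0.15778348322472152)) [-0.37856014  0.48914609  0.24074153 -0.24073942]
 head xmax line [np.float64(0.7578), np.float64(0.7611), np.float64(0.7533), np.float64(0.7537), np.float64(0.7547)] sides [(0.69, array([-0.1132,  0.0451])), (0.71, array([-0.1116,  0.0457])), (0.73, array([-0.1101,  0.0467]))]
 cheek sides [(0.52, array([-0.1252,  0.0329])), (0.56, array([-0.1237,  0.0358])), (0.6, array([-0.1207,  0.038 ])), (0.64, array([-0.1177,  0.0416]))] front [(-0.1, np.float64(0.5041)), (-0.06, np.float64(0.5041)), (-0.03, np.float64(0.5)), (0, np.float64(0.4995)), (0.02, np.float64(0.4993))]
cover 125 [ 0.4729092  -0.28679761] -0.15048391144577516 (np.float64(0.1762748521169713), np.float64(0.11624511073792111)) [ 0.06399707 -0.3971028  -0.03322211  0.03322266]
unit86 [ 0.63226831 -0.03867572] 0.06934955484501447 (np.f
[... 3268 characters left out ...]
17 218 219 215 199 163 146 154 166 178 185 191 192 189 175 152 151
  184 210 218 219 219 219]
 [220 219 219 219 217 202 173 160 163 168 172 178 183 189 188 180 171 174
  193 211 217 216 215 215]
 [219 218 219 218 216 207 194 188 186 186 186 185 188 191 191 189 190 191
  197 204 206 204 202 201]
 [211 211 212 209 204 200 195 191 183 180 176 172 172 175 176 175 177 176
  176 177 177 173 170 169]
 [183 185 183 179 173 171 167 161 154 148 140 138 135 138 138 137 137 140
  136 137 136 132 131 131]
 [140 139 139 136 133 133 129 127 121 117 116 113 113 113 109 111 112 112
  112 112 112 111 111 111]
 [110 112 109 113 110 113 112 113 111 110 108 110 108 106 106 104 105 102
  102 101 102 101 101 103]]
```

Run:
```python
from h import *
f=load('top')
for t in(155,165):
    c=mask_contour(f,(300,172,356,245),t);print('cover',t,*rect(onplane(f,c,.004)))
    c=mask_contour(f,(222,108,294,206),t)
    yaw=.0694;R=np.array([[np.cos(yaw),-np.sin(yaw)],[np.sin(yaw),np.cos(yaw)]]);c0=np.array([.6322,-.0387])
    q=(onplane(f,c,.086)[:,:2]-c0)@R;q8=(onplane(f,c,.08)[:,:2]-c0)@R;q4=(onplane(f,c,.104)[:,:2]-c0)@R
    for n,a in(('front cheeks z86',q[(abs(q[:,1])>.058)&(abs(q[:,1])<.072)&(q[:,0]<-.1)]),('front deck z80',q8[(abs(q8[:,1])<.05)&(q8[:,0]<-.1)]),('back z104',q4[(abs(q4[:,1])<.06)&(q4[:,0]>.1)])): print(n,np.median(a[:,0]).round(4),a[:,0].std().round(4))
    for s in(1,-1):
        k=(q[:,1]*s>.06)&(q[:,0]<.02)&(q[:,0]>-.1);print('side',s,np.polyfit(q[k,0],q[k,1],1).round(4))
        k=(q4[:,1]*s>.06)&(q4[:,0]<.1)&(q4[:,0]>.06);print('headside',s,np.polyfit(q4[k,0],q4[k,1],1).round(4))
print((f['depth'][176:196,250:270]*1000).astype(int))
P=bydepth(f);print((P[176:196,250:270,2]*1000).astype(int))
```

```text
cover 155 [ 0.47285015 -0.28670977] -0.1505423704565727 (np.float64(0.17218387452144857), np.float64(0.11218690947533702)) [ 0.03805775 -0.21038503 -0.08770895  0.08770935]
front cheeks z86 -0.1234 0.0003
front deck z80 -0.1239 0.0006
back z104 0.1174 0.0004
side 1 [0.0028 0.0755]
headside 1 [-0.0328  0.0782]
side -1 [ 0.0064 -0.0752]
headside -1 [ 0.0094 -0.0753]
cover 165 [ 0.47278377 -0.28675155] -0.15036725555464012 (np.float64(0.17083964718745692), np.float64(0.1108237926752366)) [ 0.0498093  -0.123871   -0.10776804  0.10776879]
front cheeks z86 -0.1226 0.0003
front deck z80 -0.1232 0.0007
back z104 0.1166 0.0004
side 1 [0.0027 0.0749]
headside 1 [-0.0266  0.0771]
side -1 [ 0.0054 -0.0746]
headside -1 [ 0.0127 -0.0748]
[[1109 1100 1101 1099 1096 1095 1095 1093 1096 1093 1092 1091 1094 1095
  1100 1095 1097 1105 1106 1158]
 [1105 1099 1100 1098 1101 1103 1105 1104 1102 1105 1109 1108 1107 1109
  1109 1111 1111 1111 1114 1158]
 [1111 1111 1117 1116 1119 1116 1117 1118 1120 1116 1121 1090 1086 1089
  1091 1085 1091 1085 1085 1092]
 [1087 1086    0 1088 1089 1087 1089 1087 1086 1089
[... 3135 characters left out ...]
1   79   81   78   82   80   78   80
    52   49   68   81   81   79]
 [  82   84   79   81   52   72   81   80   79   80   77   77   79   82
    51   52 1145   81   79   84]
 [  79   82   81   82   52   48   51   53   52   81   81   83   82   80
    52   47   56   83   82   81]
 [  82   81   82   83   51   50   50   53   50   49   52   78   80   50
    53   78   80   80   81   79]
 [  79   85   83   81   82   78   82   84   77   86   79   82   82   82
    81   82   80   79   82   78]
 [  83   77   78   82   81   83   81   77   79   76   77   76   75   78
    73   71   72   74   69   65]
 [  69   64   68   66   63   65   63   60   60   58   57   54   55   51
    55   55   52   49   50   45]]
```

Emit:
move_arm --plan '[[[0,0,-0.5,0,0,-0.15,0.4],[0,0,-0.3,0,0,-0.15,0.4],[0,-0.4,0,0,0,-0.15,0.4],[0,-0.5,0,0,0,-0.15,0.4],[0,-0.5,0,0,0,-0.15,0.4],[0,-0.5,0,0,0,-0.16,0.4],[0,-0.5,0,0,0,0,0.4],[0,-0.5,0,0,0,0,0.4],[0,-0.5,0,0,0,0,0.4],[0,-0.5,0,0,0,0,0.4]]]'

```text
time: 1.35
tool_pos: [0.1274, 0.1929, 0.3154]
tool_rot: [-0.013, 0.075, 0.997, -0.023]
contact_force: [0.8, 0.2, 0.2]
gripper_width: 0.602
grasp_force: 0.0
```

```bash
cat >> h.py <<'E'
from scipy.spatial.transform import Rotation as Ro
def go(p,yaw_y):
    """total shift (x0.12) in tool axes & total rotvec (x0.15) to tool-down pose with tool y at yaw_y"""
    s=manip.state();q=s['tool_rot'];R=Ro.from_quat([q[1],q[2],q[3],q[0]])
    a=yaw_y+np.pi/2
    x=np.array([np.cos(a),np.sin(a),0]);z=np.array([0,0,-1.]);T=Ro.from_matrix(np.c_[x,np.cross(z,x),z])
    print('time',s['time'],'pos',s['tool_pos'].round(4),'F',s['contact_force'].round(2))
    print('shift now-axes',(R.inv().apply(np.array(p)-s['tool_pos'])/.12).round(3),'shift final-axes',(T.inv().apply(np.array(p)-s['tool_pos'])/.12).round(3),'rot',((R.inv()*T).as_rotvec()/.15).round(3))
E
python3 - <<'E'
from h import *
go((.4649,-.2856,.10),1.4204)
f=load('top');P=bydepth(f)
z=P[...,2];R=np.array([[np.cos(.073),-np.sin(.073)],[np.sin(.073),np.cos(.073)]]);c0=np.array([.6292,-.0389])
m=np.zeros(z.shape,bool);m[184:189,255:267]=z[184:189,255:267]<.06
v,u=np.nonzero(m);q=(onplane(f,np.c_[u,v],.078)[:,:2]-c0)@R
C=np.cov(q.T);w,e=np.linalg.eigh(C);print(q.mean(0),np.arctan2(*(e[::-1,1]*np.sign(e[0,1]))),w**.5)
print(manip.state()['joint_pos'])
E
```

```text
time 1.35 pos [0.1274 0.1929 0.3154] F [0.79 0.21 0.23]
shift now-axes [-3.417 -3.434  1.888] shift final-axes [-3.378 -3.521  1.795] rot [-0.324 -0.149  0.004]
[-0.09360068 -0.00232004] 1.147861284599983 [0.00215657 0.00926421]
[ 0.68294556 -1.00921455  2.16800005 -0.01807441  2.03381902 -0.74577717]
```

Emit:
move_arm --plan '[[[-0.4,0,0,-0.1,-0.05,0,0.4],[-0.4,-0.1,0,-0.1,-0.05,0,0.4],[-0.4,-0.4,0,-0.1,-0.05,0,0.4],[-0.4,-0.5,0,0,0,0,0.4],[-0.4,-0.5,0,0,0,0,0.4],[-0.4,-0.5,0.1,0,0,0,0.4],[-0.4,-0.5,0.2,0,0,0,0.4],[-0.4,-0.5,0.4,0,0,0,0.4],[-0.2,-0.4,0.3,0,0,0,0.4],[0,-0.1,0.2,0,0,0,0.4]]]'

```text
time: 2.6
tool_pos: [0.4213, -0.204, 0.1944]
tool_rot: [0.0, 0.076, 0.997, 0.001]
contact_force: [0.8, -0.3, 0.5]
gripper_width: 0.6
grasp_force: 0.0
```

Run:
```python
from h import *
go((.4649,-.2856,.007),1.4204)
```

```text
time 2.6 pos [ 0.4213 -0.204   0.1944] F [ 0.84 -0.34  0.51]
shift now-axes [-0.462 -0.62   1.56 ] shift final-axes [-0.461 -0.618  1.562] rot [ 0.016  0.001 -0.018]
```

Emit:
move_arm --plan '[[[-0.2,-0.3,0,0,0,0,0.4],[-0.2,-0.3,0.2,0,0,0,0.4],[-0.06,-0.02,0.3,0,0,0,0.4],[0,0,0.3,0,0,0,0.4],[0,0,0.3,0,0,0,0.4],[0,0,0.1,0,0,0,0.4],[0,0,0,0,0,0,0.4],[0,0,0,0,0,0,0.4],[0,0,0,0,0,0,0.4],[0,0,0,0,0,0,0.4]]]'

```text
time: 3.85
tool_pos: [0.4666, -0.2845, 0.0546]
tool_rot: [0.003, 0.075, 0.997, -0.0]
contact_force: [1.0, -0.3, -0.1]
gripper_width: 0.595
grasp_force: 0.0
```

Run:
```python
from h import *
go((.4649,-.2856,.007),1.4204)
```

```text
time 3.85 pos [ 0.4666 -0.2845  0.0546] F [ 0.99 -0.27 -0.09]
shift now-axes [ 0.015 -0.012  0.397] shift final-axes [ 0.013 -0.012  0.397] rot [-0.001  0.037  0.001]
```

Emit:
move_arm --plan '[[[0.015,-0.012,0.1,0,0.035,0,0.4],[0,0,0.1,0,0,0,0.4],[0,0,0.1,0,0,0,0.5],[0,0,0.09,0,0,0,0.6],[0,0,0,0,0,0,0.7],[0,0,0,0,0,0,0.8],[0,0,0,0,0,0,0.9],[0,0,0,0,0,0,1],[0,0,0,0,0,0,1],[0,0,0,0,0,0,1]]]'

```text
time: 5.1
tool_pos: [0.4641, -0.2852, 0.0068]
tool_rot: [-0.001, 0.075, 0.997, 0.0]
contact_force: [-1.0, 0.6, 0.4]
gripper_width: 0.001
grasp_force: 0.0
```

Run:
```python
from h import *
go((.4649,-.2856,.007),1.4204);print(manip.state()['gripper_width'],manip.state()['grasp_force'],manip.state()['tool_rot'])
```

```text
time 5.1 pos [ 0.4641 -0.2852  0.0068] F [-1.    0.64  0.43]
shift now-axes [-0.007 -0.003 -0.001] shift final-axes [-0.007 -0.003 -0.001] rot [ 0.005 -0.007  0.001]
0.0012812964866303162 0.0 [-5.20489858e-04  7.50400760e-02  9.97180307e-01  3.90131203e-04]
```

Run:
```python
from h import *
f=grab('top');g=grab('side')
a=cv2.resize(f['pixels'][170:250,285:385],(500,400),interpolation=cv2.INTER_CUBIC)
b=cv2.resize(g['pixels'][190:320,200:340],None,fx=3,fy=3,interpolation=cv2.INTER_CUBIC)[:400]
o=np.zeros((400,800,3),np.uint8);o[:,:390]=a[:,60:450];o[:,400:800]=b[:400,10:410];cv2.imwrite('pics/g1.png',o)
c=mask_contour(f,(300,172,356,245),165);print(rect(onplane(f,c,.004)))
```

```text
Traceback (most recent call last):
ValueError: could not broadcast input array from shape (390,400,3) into shape (400,400,3)
```

Run:
```python
from h import *
f=load('top');g=load('side')
a=cv2.resize(f['pixels'][170:250,285:385],(500,400),interpolation=cv2.INTER_CUBIC)
b=cv2.resize(g['pixels'][190:320,200:340],None,fx=3,fy=3,interpolation=cv2.INTER_CUBIC)[:390]
o=np.zeros((400,800,3),np.uint8);o[:,:390]=a[:,60:450];o[:390,400:800]=b[:400,10:410];cv2.imwrite('pics/g1.png',o)
```

```text
(no output)
```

View pics/g1.png

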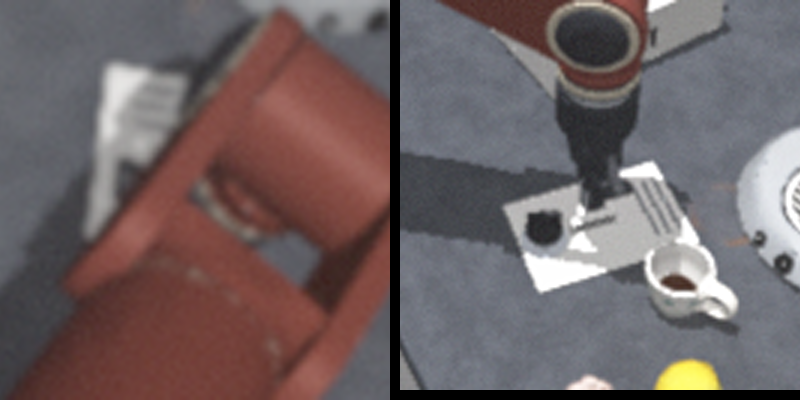

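The grasp closed on nothing. The side view shows the shut fingertips at about (269,258) in full-image pixels, behind the ridge at (268,264). I'll triangulate both.

Run:
```python
from h import *
f=load('top');g=load('side')
def o(x,y):return (200+(x-390)/3,190+y/3)
print('tip',onplane(g,[o(597,205)],.007),'ridge',onplane(g,[o(575,228),o(615,218)],.017))
print('corners',onplane(g,[o(502,208),o(655,163),o(700,245),o(540,292)],.004).round(4).tolist())
c=mask_contour(f,(300,172,325,245),165)
Pg=bydepth(g)
for r in range(250,272,2): print(r,[tuple((Pg[r,u]*1000).astype(int)) for u in range(262,278,3)])
V=np.array(f['view'])
# cover model corners from earlier estimate
a=-.1504;R=np.array([[np.cos(a),-np.sin(a)],[np.sin(a),np.cos(a)]])
print((np.array([[-.085,.055],[.085,.055],[.085,-.055],[-.085,-.055],[-.008,0],[-.06,0]])@R.T+[.4728,-.2868]).round(4).tolist())
```

```text
tip [[ 0.48109352 -0.27183388  0.007     ]] ridge [[ 0.44282337 -0.29240977  0.017     ]
 [ 0.48413958 -0.30100292  0.017     ]]
corners [[0.3949, -0.2264, 0.004], [0.5656, -0.2515, 0.004], [0.5465, -0.3614, 0.004], [0.381, -0.3328, 0.004]]
250 [(np.int64(482), np.int64(-227), np.int64(-1)), (np.int64(448), np.int64(-298), np.int64(94)), (np.int64(460), np.int64(-295), np.int64(84)), (np.int64(466), np.int64(-301), np.int64(87)), (np.int64(453), np.int64(-335), np.int64(130)), (np.int64(461), np.int64(-338), np.int64(129))]
252 [(np.int64(475), np.int64(-239), np.int64(5)), (np.int64(451), np.int64(-294), np.int64(78)), (np.int64(455), np.int64(-303), np.int64(87)), (np.int64(446), np.int64(-331), np.int64(121)), (np.int64(452), np.int64(-337), np.int64(124)), (np.int64(457), np.int64(-344), np.int64(129))]
254 [(np.int64(472), np.int64(-244), np.int64(3)), (np.int64(454), np.int64(-289), np.int64(63)), (np.int64(447), np.int64(-315), np.int64(95)), (np.int64(444), np.int64(-336), np.int64(119)), (np.int64(449), np.int64(-342), np.int64(124)), (np.int64(455), np.int64(-347), np.int64
[... 1690 characters left out ...]
t64(-305), np.int64(1))]
268 [(np.int64(445), np.int64(-290), np.int64(3)), (np.int64(453), np.int64(-294), np.int64(2)), (np.int64(462), np.int64(-297), np.int64(0)), (np.int64(468), np.int64(-304), np.int64(4)), (np.int64(477), np.int64(-307), np.int64(2)), (np.int64(485), np.int64(-311), np.int64(2))]
270 [(np.int64(441), np.int64(-296), np.int64(3)), (np.int64(449), np.int64(-300), np.int64(2)), (np.int64(457), np.int64(-305), np.int64(3)), (np.int64(464), np.int64(-310), np.int64(4)), (np.int64(473), np.int64(-313), np.int64(1)), (np.int64(481), np.int64(-318), np.int64(3))]
[[0.397, -0.2197], [0.5651, -0.2452], [0.5486, -0.3539], [0.3805, -0.3284], [0.4649, -0.2856], [0.4135, -0.2778]]
```

Side depth puts the fingertips at about z = 0.038, while the reported TCP is at 0.007. I'll raise the arm with the fingers shut and compare the measured tip height with the report.

Emit:
move_arm --plan '[[[0,0,-0.2,0,0,0,1],[0,0,-0.3,0,0,0,1],[0,0,-0.3,0,0,0,1],[0,0,0,0,0,0,1],[0,0,0,0,0,0,1],[0,0,0,0,0,0,1],[0,0,0,0,0,0,1],[0,0,0,0,0,0,1],[0,0,0,0,0,0,1],[0,0,0,0,0,0,1]]]'

```text
time: 6.45
tool_pos: [0.4642, -0.2852, 0.1027]
tool_rot: [-0.001, 0.075, 0.997, 0.0]
contact_force: [1.1, 0.0, 0.2]
gripper_width: -0.003
grasp_force: 0.0
```

Run:
```python
from h import *
g=grab('side');f=grab('top')
s=manip.state();print(s['tool_pos'],s['gripper_width'])
P=bydepth(g)
im=g['pixels'];m=(im.max(2)<75)&(P[...,2]>.03)&(abs(P[...,0]-.465)<.05)&(abs(P[...,1]+.286)<.06)
p=P[m];
for z in np.arange(.05,.2,.01):
    k=abs(p[:,2]-z)<.005
    if k.sum(): print(round(z,3),k.sum(),np.percentile(p[k,0],[5,95]).round(3),np.percentile(p[k,1],[5,50,95]).round(3))
V=np.array(g['view']);q=V[:3,:3]@s['tool_pos']+V[:3,3];uv=cv2.projectPoints(q[None],np.zeros(3),np.zeros(3),K(g),np.array(g['dist_coeffs'],float))[0].ravel();print('tcp px',uv)
a=cv2.resize(im[180:310,190:350],None,fx=4,fy=4,interpolation=cv2.INTER_CUBIC);cv2.circle(a,tuple(int(x) for x in (uv-[190,180])*4+2),4,(0,255,0),1);cv2.imwrite('pics/g2.png',a)
c=mask_contour(f,(300,172,356,245),165);np.save('/tmp/c.npy',c)
```

```text
[ 0.46419195 -0.28521974  0.10272686] 0.00037682787000148355
0.14 7 [0.456 0.466] [-0.3   -0.298 -0.293]
0.15 8 [0.457 0.465] [-0.302 -0.298 -0.297]
0.16 2 [0.454 0.455] [-0.298 -0.292 -0.286]
0.17 7 [0.451 0.454] [-0.297 -0.291 -0.275]
0.18 31 [0.447 0.463] [-0.315 -0.298 -0.269]
0.19 18 [0.447 0.465] [-0.32  -0.301 -0.264]
0.2 39 [0.446 0.461] [-0.328 -0.297 -0.249]
tcp px [267.51111218 242.82109828]
```

View pics/g2.png

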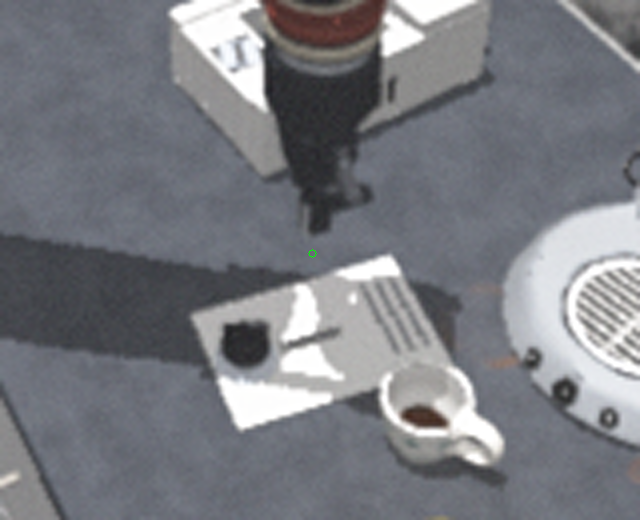

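The picture shows the fingertip at (318,232) in the crop, about 5 raw pixels above the reported TCP mark at (312,253), so there is a real offset. I'll open the gripper and locate the fingers numerically.

Emit:
move_arm --plan '[[[0,0,0,0,0,0,0],[0,0,0,0,0,0,0],[0,0,0,0,0,0,0],[0,0,0,0,0,0,0],[0,0,0,0,0,0,0],[0,0,0,0,0,0,0],[0,0,0,0,0,0,0],[0,0,0,0,0,0,0],[0,0,0,0,0,0,0],[0,0,0,0,0,0,0]]]'

```text
time: 7.8
tool_pos: [0.4641, -0.2852, 0.1027]
tool_rot: [-0.001, 0.075, 0.997, 0.0]
contact_force: [-0.5, 1.1, -0.3]
gripper_width: 0.999
grasp_force: 0.0
```

Run:
```python
from h import *
old=load('side');g=grab('side');np.savez('/tmp/shut.npz',**old)
s=manip.state();print(s['tool_pos'],s['gripper_width'])
a=[cv2.resize(x['pixels'][195:265,235:305],(395,395),interpolation=cv2.INTER_CUBIC) for x in(old,g)]
cv2.imwrite('pics/g3.png',np.hstack(a))
for x in(old,g):
    P=bydepth(x);P=P[200:262,240:300];k=(P[...,2]>.09)&(P[...,2]<.5)&(P[...,1]<-.2)
    p=P[k]
    for z in np.arange(.095,.2,.01):
        q=abs(p[:,2]-z)<.005
        if q.sum(): print(round(z,3),q.sum(),'x',np.percentile(p[q,0],[2,50,98]).round(3),'y',np.percentile(p[q,1],[2,50,98]).round(3))
    print()
```

```text
[ 0.46417475 -0.28518776  0.1026915 ] 1.0020293532238356
0.125 1 x [0.47 0.47 0.47] y [-0.293 -0.293 -0.293]
0.135 10 x [0.454 0.455 0.463] y [-0.298 -0.292 -0.282]
0.145 23 x [0.453 0.457 0.468] y [-0.301 -0.298 -0.278]
0.155 17 x [0.453 0.455 0.467] y [-0.302 -0.292 -0.279]
0.165 6 x [0.452 0.454 0.455] y [-0.296 -0.286 -0.278]
0.175 21 x [0.447 0.454 0.468] y [-0.314 -0.291 -0.261]
0.185 31 x [0.447 0.454 0.47 ] y [-0.321 -0.299 -0.249]
0.195 35 x [0.446 0.452 0.465] y [-0.333 -0.3   -0.242]

0.145 16 x [0.447 0.466 0.478] y [-0.335 -0.244 -0.242]
0.155 38 x [0.446 0.459 0.476] y [-0.344 -0.33  -0.241]
0.165 31 x [0.447 0.459 0.473] y [-0.343 -0.333 -0.241]
0.175 24 x [0.446 0.462 0.472] y [-0.337 -0.244 -0.239]
0.185 18 x [0.443 0.451 0.469] y [-0.358 -0.329 -0.235]
0.195 57 x [0.442 0.452 0.464] y [-0.361 -0.353 -0.22 ]
```

View pics/g3.png

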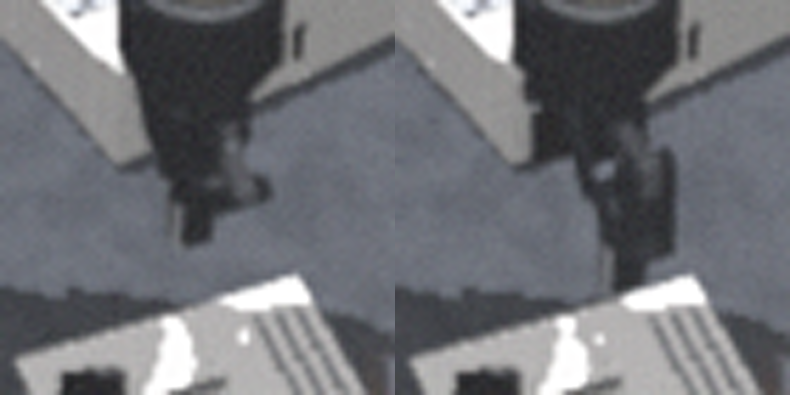

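Run:
```python
from h import *
g=load('side');g['pixels']=cv2.imread('pics/side0.png')
im=g['pixels'].min(2)
for t in(130,150,165):
    c=mask_contour(g,(232,240,302,288),t);
    try: print(t,*rect(onplane(g,c,.004)))
    except Exception as e: print(t,e,len(c))
t=load('top');V=np.array(t['view'])
# cup cross-check & ridge, from present side depth
P=bydepth(g);k=(P[...,2]>.013)&(P[...,2]<.027)&(abs(P[...,0]-.465)<.045)&(abs(P[...,1]+.287)<.025)
print('side ridge pts',k.sum(),P[k].mean(0),P[k].min(0),P[k].max(0))
k=(P[...,2]>.03)&(P[...,2]<.055)&(abs(P[...,0]-.415)<.04)&(abs(P[...,1]+.28)<.04);print('stud',k.sum(),P[k].mean(0))
t['pixels']=cv2.imread('pics/top0.png')
```

```text
130 [ 0.46865145 -0.30495644] -0.20463669351018135 (np.float64(0.17252347429382628), np.float64(0.14917555185542786)) [-1.36248993 -6.35827011  5.98751601  0.06157718]
150 [ 0.46927159 -0.30176651] -0.23781236758003893 (np.float64(0.1715953512820616), np.float64(0.1420652422623157)) [-1.18065848 -7.20821145  9.20124108 -0.42186994]
165 [ 0.47346892 -0.29231372] -0.4516505791926272 (np.float64(0.17058152328907947), np.float64(0.12178970683387032)) [ -1.33706036  -3.4493012   12.63437612 -21.90057249]
side ridge pts 70 [ 0.45925836 -0.28994743  0.01836432] [ 0.42098078 -0.29721513  0.01354438] [ 0.48783884 -0.28103617  0.02652207]
stud 54 [ 0.41213173 -0.28263974  0.04005388]
```

Emit:
move_arm --plan '[[[0,0,0.1,0,0,0,0.7],[0,0,0.2,0,0,0,0.7],[0,0,0.2,0,0,0,0.7],[0,0,0.2,0,0,0,0.7],[0,0,0.14,0,0,0,0.7],[0,0,0.05,0,0,0,0.7],[0,0,0.04,0,0,0,0.7],[0,0,0.03,0,0,0,0.7],[0,0,0.02,0,0,0,0.7],[0,0,0,0,0,0,0.7]]]'

```text
time: 9.1
tool_pos: [0.4641, -0.2851, -0.0148]
tool_rot: [-0.001, 0.075, 0.997, 0.0]
contact_force: [-0.6, -0.3, -0.3]
gripper_width: 0.301
grasp_force: 0.0
```

Emit:
move_arm --plan '[[[0,0,0.015,0,0,0,0.7],[0,0,0.015,0,0,0,0.7],[0,0,0.01,0,0,0,0.75],[0,0,0,0,0,0,0.8],[0,0,0,0,0,0,0.9],[0,0,0,0,0,0,1],[0,0,0,0,0,0,1],[0,0,0,0,0,0,1],[0,0,0,0,0,0,1],[0,0,0,0,0,0,1]]]'

```text
time: 10.35
tool_pos: [0.4641, -0.2853, -0.0195]
tool_rot: [-0.001, 0.075, 0.997, 0.0]
contact_force: [-1.4, -1.1, 1.3]
gripper_width: 0.1
grasp_force: 60.5
```

Emit:
move_arm --plan '[[[0,0,-0.05,0,0,0,1],[0,0,-0.15,0,0,0,1],[0,0,-0.25,0,0,0,1],[0,0,-0.3,0,0,0,1],[0,0,-0.25,0,0,0,1],[0,0,-0.1,0,0,0,1],[0,0,0,0,0,0,1],[0,0,0,0,0,0,1],[0,0,0,0,0,0,1],[0,0,0,0,0,0,1]]]'

```text
time: 11.6
tool_pos: [0.4637, -0.2848, 0.1111]
tool_rot: [-0.001, 0.075, 0.997, 0.001]
contact_force: [-0.2, -0.5, -2.2]
gripper_width: 0.094
grasp_force: 60.0
```

Run:
```python
from h import *
s=manip.state();print(s['gripper_width'],s['grasp_force'],s['ft_torque'])
go((.5606,-.0439,.105),1.644)
```

```text
0.09396180807481937 59.97111976146698 [-0.05643355 -0.01283963  0.0660267 ]
time 11.6 pos [ 0.4637 -0.2848  0.1111] F [-0.18 -0.48 -2.24]
shift now-axes [-0.498  2.106  0.054] shift final-axes [-0.952  1.943  0.051] rot [ 0.015 -0.019 -1.49 ]
```

Emit:
move_arm --plan '[[[-0.05,0.15,0,0,0,0,1],[-0.07,0.3,0,0,0,0,1],[-0.07,0.35,0,0,0,0,1],[-0.08,0.35,0,0,0,0,1],[-0.08,0.35,0,0,0,0,1],[-0.07,0.3,0,0,0,0,1],[-0.06,0.2,0,0,0,0,1],[-0.02,0.1,0,0,0,-0.5,1],[0,0,0,0,0,-0.5,1],[0,0,0,0,0,-0.49,1]]]'

```text
time: 12.85
tool_pos: [0.5612, -0.0436, 0.1122]
tool_rot: [-0.001, -0.038, 0.999, 0.001]
contact_force: [-0.3, 0.1, -2.6]
gripper_width: 0.091
grasp_force: 59.9
```

Run:
```python
from h import *
s=manip.state()
go((.5606,-.0439,.105),1.644)
f=grab('top');g=grab('side')
b=cv2.resize(g['pixels'][120:240,200:340],None,fx=3.3,fy=3.3,interpolation=cv2.INTER_CUBIC)
a=cv2.resize(f['pixels'][100:232,215:315],(300,396),interpolation=cv2.INTER_CUBIC)
cv2.imwrite('pics/p1.png',np.hstack([a,b[:396]]))
P=bydepth(g)
# heights of the plate
k=(P[...,2]>.115)&(P[...,2]<.175)&(g['pixels'].min(2)>100)&(P[...,0]>.4)&(P[...,0]<.7)&(abs(P[...,1]+.04)<.1)
p=P[k];A=np.c_[p[:,0]-.565,p[:,1]+.043,np.ones(len(p))]
w=np.ones(len(p),bool)
for _ in range(6): co=np.linalg.lstsq(A[w],p[w,2],rcond=None)[0]; w=abs(p[:,2]-A@co)<.004
print('plane',co,w.sum(),p[w].min(0),p[w].max(0))
```

```text
time 12.85 pos [ 0.5612 -0.0436  0.1122] F [-0.28  0.12 -2.61]
shift now-axes [ 0.005 -0.003  0.06 ] shift final-axes [ 0.005 -0.003  0.06 ] rot [ 0.011 -0.01   0.025]
plane [-0.00214746  0.00329101  0.13467356] 749 [ 0.48206622 -0.10637835  0.13093125] [0.65804177 0.0118485  0.13870565]
```

View pics/p1.png

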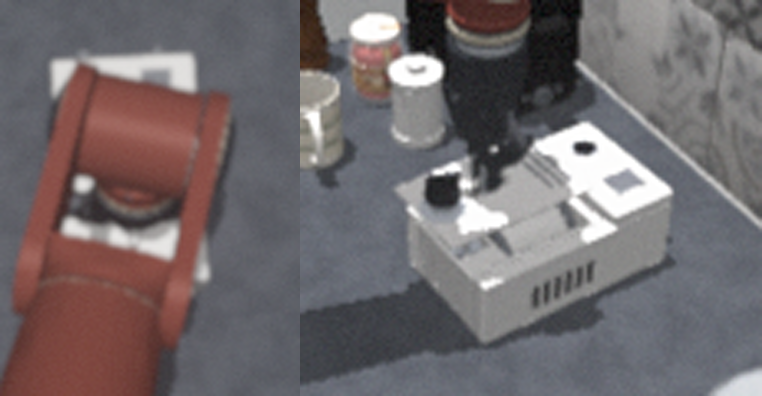

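The cover is held level over the bay, stud toward the front. Next I lower it by feel.

Emit:
move_arm --plan '[[[0.005,-0.003,0.08,0,0,0.025,1],[0,0,0.1,0,0,0,1],[0,0,0.08,0,0,0,1],[0,0,0.05,0,0,0,1],[0,0,0.03,0,0,0,1],[0,0,0.02,0,0,0,1],[0,0,0,0,0,0,1],[0,0,0,0,0,0,1],[0,0,0,0,0,0,1],[0,0,0,0,0,0,1]]]'

```text
time: 14.2
tool_pos: [0.5607, -0.0454, 0.0694]
tool_rot: [-0.0, -0.035, 0.999, 0.0]
contact_force: [-0.3, 0.1, -1.8]
gripper_width: 0.092
grasp_force: 59.9
```

Run:
```python
from h import *
s=manip.state();print(s['ft_torque'])
go((.5606,-.0439,.061),1.644)
g=grab('side');P=bydepth(g)
k=(P[...,2]>.075)&(P[...,2]<.105)&(g['pixels'].min(2)>90)
# plate far-left & near edges: list profile across y at several x in unit frame
R=np.array([[np.cos(.073),-np.sin(.073)],[np.sin(.073),np.cos(.073)]]);Q=P.copy();Q[...,:2]=(P[...,:2]-[.6292,-.0389])@R
for x0 in(-.11,-.07,-.0,.02):
    q=Q[k&(abs(Q[...,0]-x0)<.012)]
    print(x0,[(int(y*1000),round(float(np.median(q[abs(q[:,1]-y)<.004,2]))*1 if 0 else float(np.median(q[abs(q[:,1]-y)<.004,2])),4)) for y in np.arange(-.076,.08,.008) if (abs(q[:,1]-y)<.004).sum()>2])
```

```text
[ 0.00642425 -0.03445181 -0.02753201]
time 14.2 pos [ 0.5607 -0.0454  0.0694] F [-0.29  0.14 -1.78]
shift now-axes [0.    0.013 0.07 ] shift final-axes [0.    0.013 0.07 ] rot [ 0.007 -0.005 -0.025]
-0.11 [(-76, 0.0821), (-68, 0.0843), (-60, 0.0869), (-52, 0.0904), (-44, 0.0924), (-36, 0.0912), (-28, 0.0925), (-20, 0.093), (-12, 0.0923), (-4, 0.0905), (43, 0.0917), (51, 0.0909), (59, 0.0852), (67, 0.0844)]
-0.07 [(-76, 0.0819), (-68, 0.0865), (-60, 0.0857), (-52, 0.0892), (-44, 0.0916), (-36, 0.0917), (-28, 0.0915), (-20, 0.092), (-12, 0.0907), (19, 0.0907), (27, 0.0925), (35, 0.0921), (43, 0.092), (51, 0.0914), (59, 0.0855), (67, 0.0845)]
-0.0 [(-76, 0.0817), (-68, 0.0848), (-60, 0.0871), (-52, 0.0902), (-44, 0.0919), (-36, 0.0929), (-28, 0.0916), (-20, 0.0916), (-12, 0.0923), (-4, 0.0921), (3, 0.0915), (11, 0.092), (19, 0.0915)]
0.02 [(-76, 0.0831), (-68, 0.0852), (-60, 0.085), (-52, 0.0892), (-44, 0.0918), (-36, 0.0915), (-28, 0.0924), (-20, 0.0928), (-12, 0.0916), (-4, 0.092), (3, 0.0917), (11, 0.092), (19, 0.0918), (27, 0.091), (43, 0.0912), (59, 0.0844), (67, 0.0835)]
```

Emit:
move_arm --plan '[[[0,0.013,0,0,0,-0.025,1],[0,0,0.015,0,0,0,1],[0,0,0.015,0,0,0,1],[0,0,0.01,0,0,0,1],[0,0,0,0,0,0,1],[0,0,0,0,0,0,1],[0,0,0,0,0,0,1],[0,0,0,0,0,0,1],[0,0,0,0,0,0,1],[0,0,0,0,0,0,1]]]'

```text
time: 15.5
tool_pos: [0.5605, -0.0438, 0.0644]
tool_rot: [-0.001, -0.037, 0.999, 0.001]
contact_force: [0.5, -0.2, -2.1]
gripper_width: 0.093
grasp_force: 59.9
```

Run:
```python
from h import *
s=manip.state();print(s['ft_torque'])
go((.5606,-.0439,.061),1.644)
```

```text
[ 0.00665862 -0.00092497 -0.01863066]
time 15.5 pos [ 0.5605 -0.0438  0.0644] F [ 0.49 -0.18 -2.11]
shift now-axes [-0.001 -0.001  0.029] shift final-axes [-0.001 -0.001  0.029] rot [ 0.007 -0.007  0.001]
```

Emit:
move_arm --plan '[[[0,0,0.008,0,0,0,1],[0,0,0.008,0,0,0,1],[0,0,0.006,0,0,0,1],[0,0,0,0,0,0,1],[0,0,0,0,0,0,1],[0,0,0,0,0,0,1],[0,0,0,0,0,0,1],[0,0,0,0,0,0,1],[0,0,0,0,0,0,1],[0,0,0,0,0,0,1]]]'

```text
time: 16.75
tool_pos: [0.5605, -0.0438, 0.0618]
tool_rot: [-0.001, -0.037, 0.999, 0.001]
contact_force: [-0.4, -0.5, -2.2]
gripper_width: 0.094
grasp_force: 59.9
```

Run:
```python
from h import *
s=manip.state();print(s['ft_torque'])
go((.5606,-.0439,.061),1.644)
```

```text
[-0.00140834 -0.01319223 -0.00380161]
time 16.75 pos [ 0.5605 -0.0438  0.0618] F [-0.36 -0.51 -2.22]
shift now-axes [-0.001 -0.001  0.006] shift final-axes [-0.001 -0.001  0.006] rot [ 0.007 -0.007  0.001]
```

Emit:
move_arm --plan '[[[0,0,0.004,0,0,0,1],[0,0,0.003,0,0,0,1],[0,0,0,0,0,0,1],[-0.02,0,0,0,0,0,1],[-0.03,0,0,0,0,0,1],[-0.03,0,0,0,0,0,1],[-0.03,0,0,0,0,0,1],[0,0,0,0,0,0,1],[0,0,0,0,0,0,1],[0,0,0,0,0,0,1]]]'

```text
time: 18.0
tool_pos: [0.5735, -0.0428, 0.0608]
tool_rot: [-0.001, -0.037, 0.999, 0.001]
contact_force: [-0.4, -0.7, -2.1]
gripper_width: 0.096
grasp_force: 59.9
```

Run:
```python
from h import *
s=manip.state();print(s['ft_torque'],s['gripper_width'])
go((.5606+.025*.9973,-.0439+.025*.073,.061),1.644)
```

```text
[0.06765186 0.00038448 0.0296329 ] 0.09629812221835116
time 18.0 pos [ 0.5735 -0.0428  0.0608] F [-0.36 -0.68 -2.05]
shift now-axes [-0.101 -0.001 -0.002] shift final-axes [-0.101 -0.001 -0.001] rot [ 0.008 -0.009  0.   ]
```

Emit:
move_arm --plan '[[[0,0,0.003,0,0,0,1],[-0.02,0,0,0,0,0,1],[-0.02,0,0,0,0,0,1],[-0.02,0,0,0,0,0,1],[-0.015,0,0,0,0,0,1],[0,0,0,0,0,0,1],[0,0,0,0,0,0,1],[0,0,0,0,0,0,1],[0,0,0,0,0,0,1],[0,0,0,0,0,0,1]]]'

```text
time: 19.25
tool_pos: [0.5826, -0.0422, 0.0606]
tool_rot: [-0.001, -0.037, 0.999, 0.001]
contact_force: [0.5, -0.5, -3.0]
gripper_width: 0.097
grasp_force: 59.9
```

Run:
```python
from h import *
s=manip.state();print(s['ft_torque'],s['gripper_width'])
go((.5606+.025*.9973,-.0439+.025*.073,.061),1.644)
```

```text
[ 0.03939394 -0.00423191  0.02035806] 0.09691060126077292
time 19.25 pos [ 0.5826 -0.0422  0.0606] F [ 0.48 -0.51 -2.95]
shift now-axes [-0.025 -0.001 -0.004] shift final-axes [-0.025 -0.001 -0.004] rot [ 0.007 -0.007  0.   ]
```

Emit:
move_arm --plan '[[[-0.008,0,0,0,0,0,1],[0,0,0,0,0,0,1],[-0.008,0,0,0,0,0,1],[0,0,0,0,0,0,1],[-0.005,0,0,0,0,0,1],[0,0,0,0,0,0,1],[0,0,0,0,0,0,1],[0,0,0,0,0,0,1],[0,0,0,0,0,0,1],[0,0,0,0,0,0,1]]]'

```text
time: 20.5
tool_pos: [0.5851, -0.042, 0.0606]
tool_rot: [-0.001, -0.037, 0.999, 0.001]
contact_force: [-0.7, -0.2, -2.1]
gripper_width: 0.095
grasp_force: 59.9
```

Emit:
move_arm --plan '[[[-0.004,0,0,0,0,0,1],[0,0,0,0,0,0,1],[-0.004,0,0,0,0,0,1],[0,0,0,0,0,0,1],[-0.004,0,0,0,0,0,1],[0,0,0,0,0,0,1],[0,0,0,0,0,0,1],[0,0,0,0,0,0,1],[0,0,0,0,0,0,1],[0,0,0,0,0,0,1]]]'

```text
time: 21.75
tool_pos: [0.5858, -0.042, 0.0605]
tool_rot: [-0.002, -0.037, 0.999, 0.0]
contact_force: [-5.3, -1.7, 0.9]
gripper_width: 0.098
grasp_force: 60.4
```

Emit:
move_arm --plan '[[[0,0,0,0,0,0,0.8],[0,0,0,0,0,0,0.6],[0,0,0,0,0,0,0.5],[0,0,0,0,0,0,0.5],[0,0,-0.1,0,0,0,0.5],[0,0,-0.3,0,0,0,0.5],[0,0,-0.4,0,0,0,0.5],[-0.2,0.4,-0.2,0,0,0,0.5],[-0.2,0.5,0,0,0,0,0.5],[0,0.5,0,0,0,0,0.5]]]'

```text
time: 23.0
tool_pos: [0.6232, 0.1286, 0.1826]
tool_rot: [0.001, -0.036, 0.999, 0.001]
contact_force: [0.2, 0.4, 0.1]
gripper_width: 0.502
grasp_force: 0.0
```

```bash
cat > m.py <<'E'
from h import *
s=manip.state();print(s['tool_pos'],s['time'])
R=np.array([[np.cos(.073),-np.sin(.073)],[np.sin(.073),np.cos(.073)]]);c0=np.array([.6292,-.0389])
o=[]
for n in('side','top'):
    g=grab(n);P=bydepth(g)
    k=(P[...,2]>.113)&(P[...,2]<.135)&(np.hypot(P[...,0]-.535,P[...,1]+.0457)<.032)
    q=(P[k][:,:2]-c0)@R;print(n,k.sum())
    if k.sum()>5:
        C=np.cov(q.T);w,e=np.linalg.eigh(C);v=e[:,1]*np.sign(e[0,1]);print(' mean',q.mean(0),'bar ccw',np.arctan2(v[1],v[0]),'sd',w**.5,'z',np.median(P[k][:,2]))
    k=(P[...,2]>.098)&(P[...,2]<.112)&(np.hypot(P[...,0]-.535,P[...,1]+.0457)<.032);print(' cap',k.sum(),((P[k][:,:2]-c0)@R).mean(0))
    V=np.array(g['view']);X=np.array([.535,-.0457,.11]);uv=cv2.projectPoints((V[:3,:3]@X+V[:3,3])[None],np.zeros(3),np.zeros(3),K(g),np.array(g['dist_coeffs'],float))[0].ravel();u,v=uv.round().astype(int)
    o.append(cv2.resize(g['pixels'][v-40:v+30,u-30:u+40],(395,395),interpolation=cv2.INTER_CUBIC))
cv2.imwrite('pics/s1.png',np.hstack(o))
E
python3 m.py
```

```text
[0.62315837 0.12856962 0.18262922] 23.0
side 39
 mean [-0.09601662 -0.00440085] bar ccw -0.28249000320263695 sd [0.00273596 0.0098754 ] z 0.12180773785446226
 cap 63 [-0.09618024 -0.00922153]
top 36
 mean [-0.09482856 -0.00010238] bar ccw -0.2299878409939474 sd [0.00357559 0.0099954 ] z 0.125549758093616
 cap 91 [-0.09259265  0.00033767]
```

View pics/s1.png

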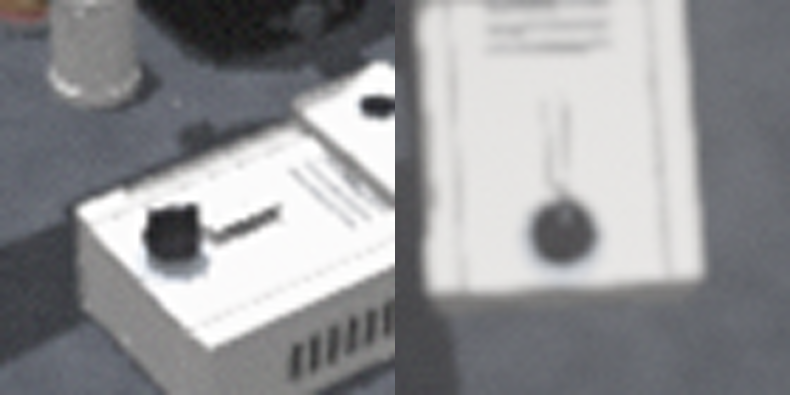

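Run:
```python
from h import *
go((.5348,-.0457,.13),1.394)
```

```text
time 23.1 pos [0.6213 0.1323 0.1818] F [ 0.31 -0.4  -0.35]
shift now-axes [ 0.836 -1.423  0.427] shift final-axes [ 0.449 -1.587  0.432] rot [ 0.02  -0.002  1.709]
```

Emit:
move_arm --plan '[[[0.2,-0.35,0,0,0,0,0.6],[0.2,-0.35,0,0,0,0,0.6],[0.2,-0.35,0.1,0,0,0,0.6],[0.2,-0.35,0.1,0,0,0,0.6],[0.03,-0.03,0.1,0,0,0.5,0.6],[0,0,0.1,0,0,0.6,0.6],[0,0,0.03,0,0,0.6,0.6],[0,0,0,0,0,0,0.6],[0,0,0,0,0,0,0.6],[0,0,0,0,0,0,0.6]]]'

```text
time: 24.35
tool_pos: [0.5351, -0.0515, 0.1296]
tool_rot: [-0.0, 0.09, 0.996, 0.0]
contact_force: [0.7, 0.3, 0.6]
gripper_width: 0.397
grasp_force: 0.0
```

Run:
```python
from h import *
go((.5348,-.0457,.082),1.394)
```

```text
time 24.35 pos [ 0.5351 -0.0515  0.1296] F [0.71 0.32 0.56]
shift now-axes [0.011 0.047 0.397] shift final-axes [0.011 0.047 0.397] rot [ 0.005 -0.003 -0.029]
```

Emit:
move_arm --plan '[[[0.011,0.047,0.05,0,0,-0.029,0.6],[0,0,0.1,0,0,0,0.6],[0,0,0.1,0,0,0,0.65],[0,0,0.08,0,0,0,0.7],[0,0,0.06,0,0,0,0.7],[0,0,0,0,0,0,0.8],[0,0,0,0,0,0,0.9],[0,0,0,0,0,0,1],[0,0,0,0,0,0,1],[0,0,0,0,0,0,1]]]'

```text
time: 25.6
tool_pos: [0.5345, -0.0456, 0.0823]
tool_rot: [-0.0, 0.089, 0.996, 0.0]
contact_force: [-0.2, 1.0, -0.6]
gripper_width: 0.086
grasp_force: 62.0
```

Run:
```python
from h import *
go((.5348,-.0457,.082),2.744);s=manip.state();print(s['ft_torque'],s['joint_pos'])
```

```text
time 25.6 pos [ 0.5345 -0.0456  0.0823] F [-0.17  1.   -0.64]
shift now-axes [-0.002 -0.     0.003] shift final-axes [-0.    -0.002  0.003] rot [ 9.000e-03 -3.000e-03 -9.005e+00]
[-0.06243756 -0.05181946 -0.02988264] [-2.24232019e-01 -4.96388143e-02  1.92622857e+00  7.06258070e-04
  1.26609817e+00 -1.61776362e+00]
```

Emit:
move_arm --plan '[[[0,0,0,0,0,-0.6,1],[0,0,0,0,0,-1,1],[0,0,0,0,0,-1,1],[0,0,0,0,0,-1,1],[0,0,0,0,0,-1,1],[0,0,0,0,0,-1,1],[0,0,0,0,0,-1,1],[0,0,0,0,0,-1,1],[0,0,0,0,0,-0.9,1],[0,0,0,0,0,-0.5,1]]]'

```text
time: 26.85
tool_pos: [0.5348, -0.0461, 0.0823]
tool_rot: [-0.0, -0.554, 0.832, 0.0]
contact_force: [0.7, -1.6, -2.3]
gripper_width: 0.082
grasp_force: 62.0
```

Run:
```python
from h import *
go((.5348,-.0457,.082),2.744);s=manip.state();print(s['ft_torque'],s['joint_pos'][5],s['gripper_width'])
```

```text
time 26.85 pos [ 0.5348 -0.0461  0.0823] F [ 0.73 -1.64 -2.35]
shift now-axes [-0.003  0.001  0.003] shift final-axes [-0.003  0.001  0.003] rot [ 0.001 -0.001  0.014]
[-0.33071229 -0.19259499 -0.06735143] -2.9706194291590395 0.08159616064801276
```

Emit:
move_arm --plan '[[[0,0,0.01,0,0,0,1],[0,0,0,0,0,0,1],[0,0,0.008,0,0,0,1],[0,0,0,0,0,0,1],[0,0,0.004,0,0,0,1],[0,0,0,0,0,0,1],[0,0,0,0,0,0,1],[0,0,0,0,0,0,1],[0,0,0,0,0,0,1],[0,0,0,0,0,0,1]]]'

```text
time: 28.1
tool_pos: [0.5349, -0.0461, 0.0806]
tool_rot: [-0.0, -0.553, 0.833, -0.0]
contact_force: [-2.0, -2.7, 6.5]
gripper_width: 0.09
grasp_force: 63.1
```

Emit:
move_arm --plan '[[[0,0,0.005,0,0,0,1],[0,0,0,0,0,0,1],[0,0,0.005,0,0,0,1],[0,0,0,0,0,0,1],[0,0,0,0,0,0,1],[0,0,0,0,0,0,1],[0,0,0,0,0,0,1],[0,0,0,0,0,0,1],[0,0,0,0,0,0,1],[0,0,0,0,0,0,1]]]'

```text
time: 29.35
tool_pos: [0.5349, -0.0461, 0.0795]
tool_rot: [-0.0, -0.553, 0.833, -0.0]
contact_force: [-1.9, -2.7, 5.3]
gripper_width: 0.089
grasp_force: 63.2
```

Emit:
move_arm --plan '[[[0,0,0.01,0,0,0,1],[0,0,0,0,0,0,1],[0,0,0.01,0,0,0,1],[0,0,0,0,0,0,1],[0,0,0.005,0,0,0,1],[0,0,0,0,0,0,1],[0,0,0,0,0,0,1],[0,0,0,0,0,0,1],[0,0,0,0,0,0,1],[0,0,0,0,0,0,1]]]'

```text
time: 30.6
tool_pos: [0.535, -0.0461, 0.0768]
tool_rot: [-0.0, -0.553, 0.833, -0.0]
contact_force: [-3.6, -2.9, 7.9]
gripper_width: 0.09
grasp_force: 63.3
```

Emit:
move_arm --plan '[[[0,0,0.012,0,0,0,1],[0,0,0.01,0,0,0,1],[0,0,0.01,0,0,0,1],[0,0,0.008,0,0,0,1],[0,0,0.006,0,0,0,1],[0,0,0.004,0,0,0,1],[0,0,0,0,0,0,1],[0,0,0,0,0,0,1],[0,0,0,0,0,0,1],[0,0,0,0,0,0,1]]]'

```text
time: 31.85
tool_pos: [0.535, -0.0461, 0.0713]
tool_rot: [-0.0, -0.553, 0.833, 0.0]
contact_force: [-5.4, -2.5, 9.0]
gripper_width: 0.086
grasp_force: 63.7
```

Emit:
move_arm --plan '[[[0,0,0.005,0,0,0,1],[0,0,0,0,0,0,1],[0,0,0.004,0,0,0,1],[0,0,0,0,0,0,1],[0,0,0,0,0,0,1],[0,0,0,0,0,0,1],[0,0,0,0,0,0,1],[0,0,0,0,0,0,1],[0,0,0,0,0,0,1],[0,0,0,0,0,0,1]]]'

```text
time: 33.1
tool_pos: [0.535, -0.0461, 0.0704]
tool_rot: [-0.0, -0.553, 0.833, 0.0]
contact_force: [-5.7, -2.2, 10.9]
gripper_width: 0.089
grasp_force: 63.8
```

Run:
```python
from h import *
go((.5348,-.0457,.0702),1.174);s=manip.state();print(s['ft_torque'],s['gripper_width'])
```

```text
time 33.1 pos [ 0.535  -0.0461  0.0704] F [-5.68 -2.16 10.88]
shift now-axes [-0.002  0.003  0.001] shift final-axes [0.003 0.002 0.001] rot [-0.0000e+00 -4.0000e-03  1.0459e+01]
[-0.37858057  0.95242721  0.03593304] 0.08852405529686289
```

Emit:
move_arm --plan '[[[0,0,0,0,0,0.3,1],[0,0,0,0,0,0.5,1],[0,0,0,0,0,0.6,1],[0,0,0,0,0,0.6,1],[0,0,0,0,0,0.6,1],[0,0,0,0,0,0.4,1],[0,0,0,0,0,0,1],[0,0,0,0,0,0,1],[0,0,0,0,0,0,1],[0,0,0,0,0,0,1]]]'

```text
time: 34.35
tool_pos: [0.5348, -0.0459, 0.0702]
tool_rot: [-0.0, -0.353, 0.936, 0.0]
contact_force: [-5.9, -1.7, 10.2]
gripper_width: 0.085
grasp_force: 63.8
```

Run:
```python
from h import *
go((.5348,-.0457,.0702),1.174);s=manip.state();print(s['ft_torque'],s['gripper_width'])
```

```text
time 34.35 pos [ 0.5348 -0.0459  0.0702] F [-5.92 -1.74 10.21]
shift now-axes [-0.001  0.001  0.   ] shift final-axes [0.    0.002 0.   ] rot [ 2.000e-03 -7.000e-03  7.458e+00]
[-0.3181789   0.98818063 -0.00695421] 0.08534041750082473
```

Emit:
move_arm --plan '[[[0,0,0,0,0,0.5,1],[0,0,0,0,0,0.8,1],[0,0,0,0,0,0.9,1],[0,0,0,0,0,0.9,1],[0,0,0,0,0,0.9,1],[0,0,0,0,0,0.9,1],[0,0,0,0,0,0.7,1],[0,0,0,0,0,0.4,1],[0,0,0,0,0,0.2,1],[0,0,0,0,0,0,1]]]'

```text
time: 35.6
tool_pos: [0.5346, -0.0453, 0.0701]
tool_rot: [-0.001, 0.104, 0.995, 0.001]
contact_force: [-5.7, 0.4, 10.7]
gripper_width: 0.088
grasp_force: 63.8
```

Run:
```python
from h import *
go((.5348,-.0457,.0702),1.174);s=manip.state();print(s['ft_torque'],s['gripper_width'])
```

```text
time 35.6 pos [ 0.5346 -0.0453  0.0701] F [-5.67  0.35 10.65]
shift now-axes [-0.002 -0.003 -0.001] shift final-axes [-0.003 -0.002 -0.001] rot [ 0.006 -0.013  1.257]
[-0.02913968  1.05212896 -0.02551636] 0.08826577955319488
```

Emit:
move_arm --plan '[[[0,0,0,0,0,0.3,1],[0,0,0,0,0,0.3,1],[0,0,0,0,0,0.3,1],[0,0,0,0,0,0.3,1],[0,0,0,0,0,0,1],[0,0,0,0,0,0,1],[0,0,0,0,0,0,1],[0,0,0,0,0,0,1],[0,0,0,0,0,0,1],[0,0,0,0,0,0,1]]]'

```text
time: 36.85
tool_pos: [0.5347, -0.0452, 0.0701]
tool_rot: [-0.001, 0.193, 0.981, 0.001]
contact_force: [-5.7, 0.2, 10.0]
gripper_width: 0.083
grasp_force: 63.8
```

Run:
```python
from h import *
go((.5348,-.0457,.0702),1.174);s=manip.state();print(s['ft_torque'],s['gripper_width'])
```

```text
time 36.85 pos [ 0.5347 -0.0452  0.0701] F [-5.73  0.17 10.02]
shift now-axes [-0.002 -0.003 -0.001] shift final-axes [-0.003 -0.003 -0.001] rot [ 0.007 -0.012  0.058]
[ 0.08558056  1.04244798 -0.05209887] 0.08289989588200684
```

Emit:
move_arm --plan '[[[0,0,-0.006,0,0,0.06,1],[0,0,0,0,0,0,1],[0,0,-0.006,0,0,0,1],[0,0,0,0,0,0,1],[0,0,-0.004,0,0,0,1],[0,0,0,0,0,0,1],[0,0,0,0,0,0,1],[0,0,0,0,0,0,1],[0,0,0,0,0,0,1],[0,0,0,0,0,0,1]]]'

```text
time: 38.1
tool_pos: [0.5346, -0.0452, 0.0717]
tool_rot: [-0.001, 0.197, 0.98, 0.001]
contact_force: [-4.2, -0.3, 9.3]
gripper_width: 0.085
grasp_force: 63.6
```

Emit:
move_arm --plan '[[[0,0,-0.006,0,0,0,1],[0,0,0,0,0,0,1],[0,0,-0.006,0,0,0,1],[0,0,0,0,0,0,1],[0,0,0,0,0,0,1],[0,0,0,0,0,0,1],[0,0,0,0,0,0,1],[0,0,0,0,0,0,1],[0,0,0,0,0,0,1],[0,0,0,0,0,0,1]]]'

```text
time: 39.35
tool_pos: [0.5346, -0.0452, 0.0731]
tool_rot: [-0.001, 0.197, 0.98, 0.001]
contact_force: [-4.9, 0.5, 8.9]
gripper_width: 0.086
grasp_force: 63.6
```

Run:
```python
from h import *
go((.5348,-.0457,.0702),1.174);s=manip.state();print(s['ft_torque'],s['gripper_width'])
```

```text
time 39.35 pos [ 0.5346 -0.0452  0.0731] F [-4.86  0.52  8.9 ]
shift now-axes [-0.003 -0.003  0.024] shift final-axes [-0.003 -0.003  0.024] rot [ 0.007 -0.012 -0.002]
[-0.03579513  0.83319127  0.02300618] 0.0857431633992777
```

Emit:
move_arm --plan '[[[0,0,-0.005,0,0,0,1],[0,0,0,0,0,0,1],[0,0,-0.005,0,0,0,1],[0,0,0,0,0,0,1],[0,0,0,0,0,0,1],[0,0,0,0,0,0,1],[0,0,0,0,0,0,1],[0,0,0,0,0,0,1],[0,0,0,0,0,0,1],[0,0,0,0,0,0,1]]]'

```text
time: 40.6
tool_pos: [0.5346, -0.0452, 0.0733]
tool_rot: [-0.001, 0.197, 0.98, 0.001]
contact_force: [-2.1, 0.8, 5.8]
gripper_width: 0.083
grasp_force: 63.1
```

The rise stops at about 9 mm in and the load comes off the tool, so the stud is held in the notch. I release it and retreat.

Emit:
move_arm --plan '[[[0,0,0,0,0,0,0.85],[0,0,0,0,0,0,0.7],[0,0,0,0,0,0,0.5],[0,0,0,0,0,0,0.5],[0,0,-0.1,0,0,0,0.5],[0,0,-0.3,0,0,0,0.5],[0,0,-0.4,0,0,0,0.5],[-0.2,0.4,-0.2,0,0,0,0.5],[-0.2,0.5,0,0,0,0,0.5],[0,0.5,0,0,0,0,0.5]]]'

```text
time: 41.85
tool_pos: [0.6445, 0.0901, 0.1948]
tool_rot: [0.001, 0.198, 0.98, 0.001]
contact_force: [0.8, -0.9, 0.1]
gripper_width: 0.497
grasp_force: 0.0
```

Emit:
move_arm --plan '[[[0,0,0,0,0,0,0.5],[0,0,0,0,0,0,0.5],[0,0,0,0,0,0,0.5],[0,0,0,0,0,0,0.5],[0,0,0,0,0,0,0.5],[0,0,0,0,0,0,0.5],[0,0,0,0,0,0,0.5],[0,0,0,0,0,0,0.5],[0,0,0,0,0,0,0.5],[0,0,0,0,0,0,0.5]]]'

```text
time: 43.1
tool_pos: [0.6423, 0.0893, 0.1928]
tool_rot: [-0.001, 0.197, 0.98, 0.0]
contact_force: [-0.3, -0.3, -0.4]
gripper_width: 0.499
grasp_force: 0.0
```

```bash
sed -i 's/>.113/>.105/; s/>.098)/>.088)/; s/<.112)/<.103)/; s/s1.png/s2.png/' m.py; python3 m.py
```

```text
[0.64226291 0.08934423 0.19284186] 43.1
side 39
 mean [-0.09499975 -0.00405603] bar ccw -0.36594966765164477 sd [0.00304642 0.00999428] z 0.1115403557576104
 cap 63 [-0.09598473 -0.00941427]
top 35
 mean [-0.09374532  0.0003427 ] bar ccw -0.46184916232067574 sd [0.00267177 0.01011666] z 0.11640718428322551
 cap 111 [-9.43498158e-02  8.98674567e-05]
```

View pics/s2.png

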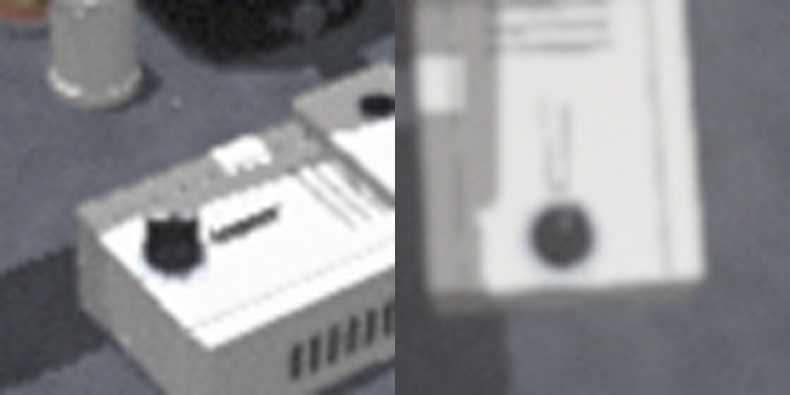

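The stud now stands about 9 mm lower, with its bar turned past the cover's axis. The cover is flush and home, and the gripper is clear of it.

```bash
python3 -c "
from plant import manip
print(manip.job_done())"
```

```text
the job is handed in; nothing more can be done
None
```

I put the cover back, fully home under the lip, locked the stud about 9 mm in, let go and handed the job in at about 43 s; no verdict came back, so success rests on my force and camera readings.

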